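Lock the domed stake into the bench holder

ROBOT

A 6-joint arm with a two-finger parallel gripper is mounted at the origin on the work surface. World frame = base frame: x ahead of the robot, y to its left, z up, the work surface at z = 0. Lengths are in m, angles in rad, forces in N, time in s.
With the tool pointing down it reaches from about 0.375 to 0.9 m from the base axis. Payload 3.1 kg.
Tool frame: the origin (TCP) lies between the finger pads; the fingertips stand 25 mm ahead of it and the grasp point (between the pads) lies 6 mm ahead of it; x points along the fingers, y is the direction in which the jaws open and shut, and the axes are right-handed (so a half turn about x gives the same grasp; the last joint's range is limited). The gripper opens to 85 mm and grips with 20 to 120 N. Pads are 22 mm wide; open, the fingers measure 114 mm over their backs; the gripper's body (76 mm by 85 mm) begins 54 mm behind the grasp point. The pads swing forward as they close: fully open they stand 13 mm farther back than shut.
Start: joints at [-1.524, 0.527, 1.433, -0, 1.181, -0.178], TCP at [0.14, -0.609, 0.256] pointing down, gripper open.
Joint ranges: [-3.08, 3.08], [-0.75, 2.2], [0.22, 2.44], [-1.43, 4.57], [0, 2.65], [-2.85, 2.85]. Speed limits (rad/s): [2.79, 2.79, 3.14, 3.14, 3.14, 3.14].

INTERFACE

Orientations are given as a unit quaternion [x, y, z, w].
In Python, from station import manip, viewer, workorder gives the robot as it stands.
- The arm moves only by the shell command python3 -m crank 'ROWS' [FORCE]. ROWS is JSON, one flat list of numbers, 5 for each row, row after row: the opening, from 0 (shut) to 1 (fully open), then the shift along the world's x, y, z in mm, then the turn about the world's z in rad. A call has 1 to 10 rows; each row is the pose to reach, as a shift and turn from the pose commanded when the call began; what a row does not reach only later rows make up. A row lasts 1/8 s, in which the tool goes at most 62.5 mm and 10.7 degrees, less where a joint would pass 70% of its speed; a pose out of reach is approached as far as the arm can. A call with a gripper value outside its range is refused whole. The fingers move at their own pace and stop on an object; FORCE is the grip in N (left out, the last holds). Time passes only in rows, so rows that repeat a pose let the fingers close. It gives the time, the measured TCP pose, the force and the opening at its end, in the units of the state.
- manip.sense(): the state, without advancing time (a new reading comes with each control period).
- viewer.snapshot(name): name is "scene" or "top" or "wrist"; returns a dict with "img" (400x640x3 uint8, red, green, blue), "range_z" (400x640 float32, m along the optical axis (not along the pixel's ray), 0 where there is no reading), "fx", "fy", "cx", "cy" (pixels), "k1" (the pictures are not rectified: a ray, as slopes to the right and down, at radius r is drawn at 1 + k1 r^2 times it, then the intrinsics apply), "origin" and "attitude" of the camera in the world. Camera axes: x right, y down, z forward; pixel columns grow to the right and rows downward; lengths in m; the calibration is good to about 2 mm. A picture is of the moment at which its call begins.
- workorder.sign_off(): hands the job in, once; it reports no verdict.
The state is a dict: "t": time; "q": joint angles; "qd": joint speeds; "tau": joint torques, N m; "tcp_pos": TCP position; "tool_rot": TCP orientation; "force": force on the tool from outside, world axes, zero at the start; "ft_torque": the same for the moment, N m; "finger_gap": opening from 0.0 (shut) to 1.0 (fully open).
Only numpy, scipy, OpenCV 4.12 (cv2) and the standard library are available. Lean on these libraries where they do the work, as an engineer would, in place of code of your own. Each camera call takes 0.05 s, during which the arm holds its last target.

TASK

Set up the silversmith's bench: draw the knurled sleeve of the quick-change holder down until it stays back by itself, then take the dome-headed stake out of the rack, put its shank in the holder and press it home, gently and by feel, until the sleeve springs up again and locks it. Leave the stake standing locked and let go; do not force it, and leave the other two stakes, the goblet and the hammer where they are.

Things in the scene. Friction and masses are not known exactly. Their poses are not given: they have to be found in the camera images.
- holder: Quick-change stake holder bolted to the bench, 100 mm tall, axis upright: square base plate 110 x 110 x 10 mm, round grey body 56 mm across up to 46 mm height, then a steel tube 28 mm across, open at the top, that takes a stake's shank. Origin at the centre of the underside, on the bore's axis; z up. Gently means: under 22 N on the pawls and stop inside, under 40 N on the mouth and bore.
- mouth (a point): Centre of the holder's mouth, on the bore axis, 100 mm above the bench; z up. The mouth is a funnel 25 mm wide narrowing to a 17.2 mm bore 5 mm down. With the sleeve up, two sliding pawls block the bore 12 to 26 mm down. Once the sleeve is drawn down, a spring ejector pops up (flat top 10 to 24 mm down) and keeps the pawls open; the stake must press it down.
- lock_depth (a point): Point on the bore axis 36 mm below the mouth. The ejector resists the stake with 4 to 9 N. When the stake's foot is somewhere from 36 to 50 mm below the mouth the pawls drop into its waist and the sleeve springs up; about 2 mm farther is a hard stop. A hidden screw sets this depth, different every time: it must be felt (or the sleeve watched).
- sleeve (a joint): Travel of the sleeve on the holder's tube, in m: 0 = up (forward, locking), 0.011 = fully drawn down. A spring of 3 to 5 N pushes it up. Drawn down past about 0.0095 with the holder empty it catches and, let go, stays back at 0.007 to 0.0095; it springs back to 0 only when a stake is seated.
- flange (a point): On the holder's axis, level with the top of the sleeve's finger flange (66 mm above the bench when the sleeve is up); moves with the sleeve. The sleeve: a knurled steel ring 35 mm across, 24 mm tall, above a flange 54 mm across and 6 mm thick at its foot. The neck can be straddled and the flange pressed down from above.
- stake_dome: Loose steel stake to mount, 0.2 to 0.3 kg, 108 mm tall, upright. Origin at its foot, z up its axis. Heights above the foot: shank 16 mm across to 60 mm (2 mm bevel at the foot, waist 8 mm across from 12 to 26), collar 24 mm across 60 to 66, neck, round head 36 mm across, straight-sided 78 to 96, domed to 108. Hangs in the rack by its collar, foot 7 mm above the bench.
- stake_flat: Stake of the same shank with a square flat head 34 x 34 x 20 mm (98 mm tall), standing in the rack; leave it. Origin at its foot.
- stake_cone: Stake of the same shank with a tapered pointed head, 30 mm wide at its base (125 mm tall), standing in the rack; leave it. Origin at its foot.
- rack: Fixed wooden block 75 x 240 x 67 mm with three upright through holes 19 mm wide at y = -75, 0 and 75 mm, in which the stakes hang, in any order. Origin at the centre of the underside; its long side is its y axis.
- goblet: Loose silver goblet 95 mm tall, 68 mm across, 0.2 kg; leave it. Origin at the centre of its foot.
- hammer: Loose hammer, 240 mm long, lying on the bench near the robot; leave it.
There are look-alikes about, which are no part of the job. What is shaped like the stake_dome but brown, turquoise or yellow is not meant.

How it is judged:
On the way, in this order (a step that is already met when the one before it is completed fails the run):
1. the sleeve has been drawn down and stays back by itself, not touched (value of joint sleeve above 0.005 m and contact force between the fingers and holder below 0.1 N), for 0.3 s.
2. the domed stake's nose is in the holder's mouth while the sleeve is still back (value of joint sleeve above 0.005 m and horizontal distance between stake_dome and mouth below 0.006 m and z of stake_dome in the frame of mouth below -0.006 m), for 0.1 s.
At the end, for the whole second after the job is handed in: the domed stake stands upright (within 0.12 rad) in the bore, its foot more than 33 mm below the mouth and within 5 mm of the axis, at rest, with the sleeve sprung up to within 2.5 mm of the top, locking it (value of joint sleeve below 0.0025 m and z of stake_dome in the frame of mouth below -0.033 m and horizontal distance between stake_dome and mouth below 0.005 m and angle between stake_dome's own z axis and vertical below 0.12 rad and linear speed of stake_dome below 0.02 m/s); the robot touches nothing.
It fails at once if the stake is forced: over 40 N on the holder's mouth or bore, or over 22 N on the pawls and stop inside (contact force between stake_dome and holder above 40 N or contact force between stake_dome and holder_inside above 22 N).
It fails at once if the flat or the cone stake is moved more than 15 mm (distance of any of stake_flat, stake_cone from where it was at the start of the episode above 0.015 m).
It fails at once if the goblet or the hammer is moved more than 20 mm (distance of any of goblet, hammer from where it was at the start of the episode above 0.02 m).
It also fails if it takes over 69 s, if anything falls off the work surface, if the arm or the gripper's body presses on something with over 40 N, if the wrist force passes 120 N, or if a joint passes its speed limit or range.

## Working session

There is one attempt and no reset: what is moved stays moved. The work goes in short steps, Python scripts to look and compute and a shell command to move; the robot and the scene stay as the last step left them, time stands still between calls to the robot, and variables do not carry over. Pictures are saved under pics/ and viewed, and the job is handed in when it is done.

```bash
mkdir -p pics; ls
cat > h.py <<'E'
import numpy as np, cv2
from station import manip, viewer, workorder
from scipy.spatial.transform import Rotation as R
def snap(n):
    s=viewer.snapshot(n); np.savez('last_%s.npz'%n,**{k:np.asarray(v) for k,v in s.items()}); return s
def load(n): return dict(np.load('last_%s.npz'%n))
def rot(a):
    a=np.asarray(a,float)
    return a if a.shape==(3,3) else R.from_quat(a).as_matrix()
def ray(s,u,v):
    xd=(np.asarray(u,float)-s['cx'])/s['fx']; yd=(np.asarray(v,float)-s['cy'])/s['fy']
    x,y=xd,yd
    for _ in range(20):
        f=1+s['k1']*(x*x+y*y); x,y=xd/f,yd/f
    return x,y
def pt(s,u,v,z=None):
    z=s['range_z'][int(round(v)),int(round(u))] if z is None else z
    x,y=ray(s,u,v); return rot(s['attitude'])@np.array([x*z,y*z,z])+s['origin']
def onz(s,u,v,h):
    x,y=ray(s,u,v); d=rot(s['attitude'])@np.array([x,y,1.]); o=np.asarray(s['origin']); return o+d*(h-o[2])/d[2]
def cloud(s):
    vv,uu=np.mgrid[0:400,0:640]; x,y=ray(s,uu,vv); z=s['range_z']
    return np.stack([x*z,y*z,z],-1)@rot(s['attitude']).T+s['origin']
def proj(s,p):
    c=rot(s['attitude']).T@(np.asarray(p)-s['origin']); x,y=c[0]/c[2],c[1]/c[2]; f=1+s['k1']*(x*x+y*y)
    return s['fx']*x*f+s['cx'], s['fy']*y*f+s['cy']
def save(im,n): cv2.imwrite('pics/'+n,cv2.cvtColor(np.ascontiguousarray(im),cv2.COLOR_RGB2BGR))
def crop(s,u0,v0,u1,v1,k,n): save(cv2.resize(s['img'][v0:v1,u0:u1],None,fx=k,fy=k,interpolation=cv2.INTER_CUBIC),n)
E
python3 - <<'E'
from h import *
for n in ['scene','top','wrist']:
    s=snap(n); save(s['img'],n+'0.png'); print(n,s['origin'],s['attitude'],s['fx'],s['k1'])
print(manip.sense())
E
```

```text
pics
scene [0.97610801 0.33607901 0.59070049] [ 0.41725307  0.82929463 -0.33559056 -0.15984136] 371.46888470506843 -0.0737157123256516
top [0.47788471 0.04905892 0.80128669] [-0.70382164  0.70738381 -0.04598177  0.04614033] 378.9617389955107 -0.02572640184392895
wrist [ 0.22086642 -0.58997697  0.37263609] [ 0.77179331 -0.6146176  -0.10200661  0.12718073] 359.3828944584029 -0.07700575548102558
{'t': 0.15, 'q': array([-1.52350070e+00,  5.28269106e-01,  1.43360181e+00,  1.46198716e-05,
        1.18138789e+00, -1.78513272e-01]), 'qd': array([ 8.99410593e-04, -3.57428265e-03, -5.04082938e-03,  3.50131229e-05,
       -2.37769939e-03,  6.40689330e-04]), 'tau': array([ 8.60922846e-04, -4.42744589e+01, -1.78275687e+01, -1.41338110e-04,
        5.59370761e-03, -4.79153996e-07]), 'tcp_pos': array([ 0.13993453, -0.60862085,  0.25555021]), 'tool_rot': array([ 0.70264804,  0.08025151, -0.70256126,  0.07907652]), 'force': array([-0.3343345 , -0.39831427, -0.36573039]), 'ft_torque': array([-0.00358187,  0.01884322, -0.04141151]), 'finger_gap': 1.004524578390019}
```

View pics/scene0.png

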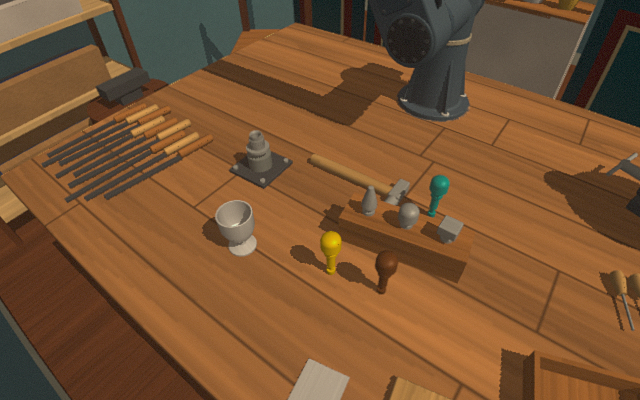

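View pics/top0.png

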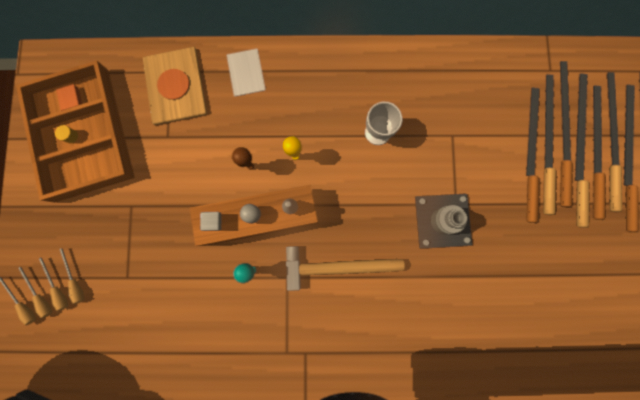

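View pics/wrist0.png

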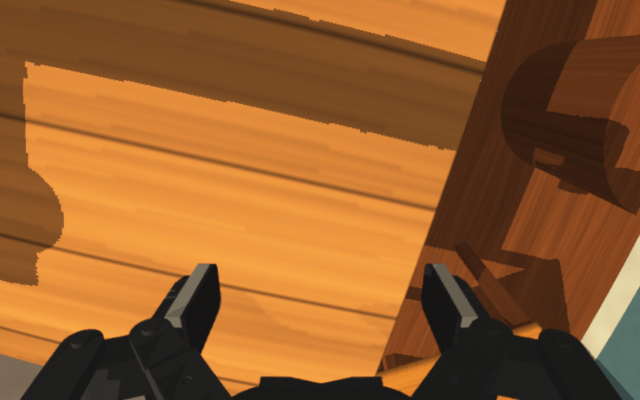

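Top view: the stakes in the rack are flat (209,221), dome (250,213) and cone (288,206). The dome look-alikes outside it are brown (242,156), yellow (292,146) and turquoise (243,272). The grey, round-headed one in the rack's middle hole fits the description, so I'll confirm it in a crop and measure.

Run:
```python
from h import *
t=load('top'); s=load('scene')
a=cv2.resize(s['img'][150:290,310:490],None,fx=4.4,fy=4,interpolation=cv2.INTER_CUBIC); save(a[:560],'stk.png')
b=cv2.resize(t['img'][180:260,400:490],None,fx=6,fy=6,interpolation=cv2.INTER_CUBIC)
save(b,'hold.png')
c=cv2.resize(t['img'][175:255,180:340],None,fx=5,fy=5,interpolation=cv2.INTER_CUBIC); save(c,'rack.png')
for n,S in(('t',t),('s',s)):
    C=cloud(S); x,y,z=C[...,0],C[...,1],C[...,2]
    for nm,(x0,x1,y0,y1) in dict(all=(.35,.65,-.4,.4)).items():
        for lo,hi in ((.03,.05),(.055,.063),(.064,.072),(.072,.09),(.09,.102),(.102,.13)):
            m=((z>lo)&(z<hi)&(S['range_z']>0)).astype(np.uint8)
            k,l,st,ce=cv2.connectedComponentsWithStats(m)
            for i in range(1,k):
                if st[i,4]>8:
                    q=C[l==i]; print(n,lo,hi,st[i,4],ce[i].round(),q.mean(0).round(4),'min',q.min(0).round(3),'max',q.max(0).round(3)) if abs(q.mean(0)[1])<.35 and q.mean(0)[0]<.75 else 0
```

```text
t 0.03 0.05 397 [382. 123.] [ 0.7278 -0.0747  0.0386] min [ 0.706 -0.097  0.031] max [ 0.746 -0.047  0.05 ]
t 0.03 0.05 10 [249. 165.] [0.6409 0.201  0.0367] min [0.638 0.198 0.031] max [0.646 0.207 0.044]
t 0.03 0.05 138 [439. 221.] [ 0.5219 -0.1839  0.0424] min [ 0.498 -0.208  0.03 ] max [ 0.553 -0.176  0.048]
t 0.055 0.063 85 [386. 115.] [ 0.7385 -0.0808  0.0585] min [ 0.708 -0.1    0.055] max [ 0.75  -0.046  0.063]
t 0.064 0.072 52 [387. 112.] [ 0.741  -0.0805  0.0685] min [ 0.713 -0.101  0.064] max [ 0.751 -0.047  0.072]
t 0.064 0.072 28 [374. 134.] [ 0.6955 -0.0538  0.068 ] min [ 0.687 -0.076  0.064] max [ 0.713 -0.038  0.072]
t 0.064 0.072 3719 [255. 215.] [0.5357 0.1812 0.0665] min [0.477 0.062 0.064] max [0.594 0.309 0.071]
t 0.064 0.072 260 [449. 219.] [ 0.5247 -0.1972  0.0659] min [ 0.5   -0.23   0.064] max [ 0.553 -0.176  0.072]
t 0.064 0.072 9 [456. 218.] [ 0.526  -0.2086  0.0678] min [ 0.521 -0.211  0.065] max [ 0.529 -0.207  0.071]
t 0.072 0.09 127 [388. 110.] [ 0.7406 -0.0805  0.0812] min [ 0.708 -0.101  0.072] max [ 0.752 -0.043  0.09 ]
t 0.072 0.09 78 [377. 132.] [ 
[... 7935 characters left out ...]
0.102 0.13 464 [440.  73.] [0.0484 0.0214 0.1154] min [-0.053 -0.052  0.102] max [0.069 0.067 0.13 ]
s 0.102 0.13 142 [441. 180.] [0.4292 0.1975 0.1057] min [0.412 0.182 0.102] max [0.442 0.213 0.109]
s 0.102 0.13 149 [370. 196.] [0.5546 0.1153 0.1145] min [0.542 0.102 0.102] max [0.562 0.124 0.13 ]
s 0.102 0.13 251 [409. 211.] [0.5411 0.1877 0.1103] min [0.522 0.169 0.102] max [0.553 0.203 0.117]
s 0.102 0.13 293 [451. 225.] [0.5231 0.2597 0.1045] min [0.504 0.243 0.102] max [0.54  0.276 0.107]
s 0.102 0.13 210 [331. 238.] [0.668  0.1104 0.1055] min [0.651 0.094 0.102] max [0.682 0.124 0.109]
s 0.102 0.13 234 [387. 258.] [0.6478 0.2066 0.1054] min [0.631 0.19  0.102] max [0.661 0.221 0.109]
```

View pics/stk.png

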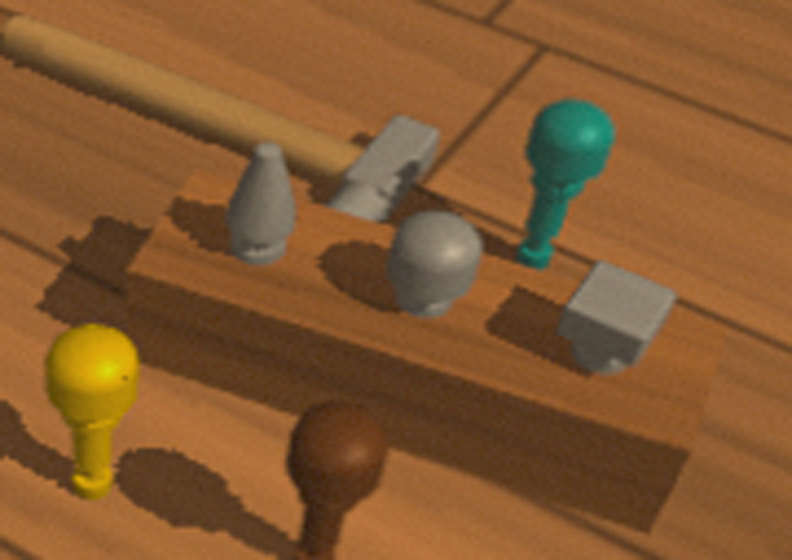

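View pics/hold.png

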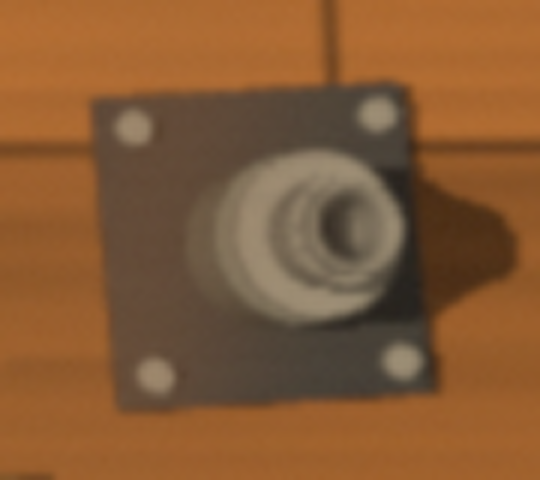

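View pics/rack.png

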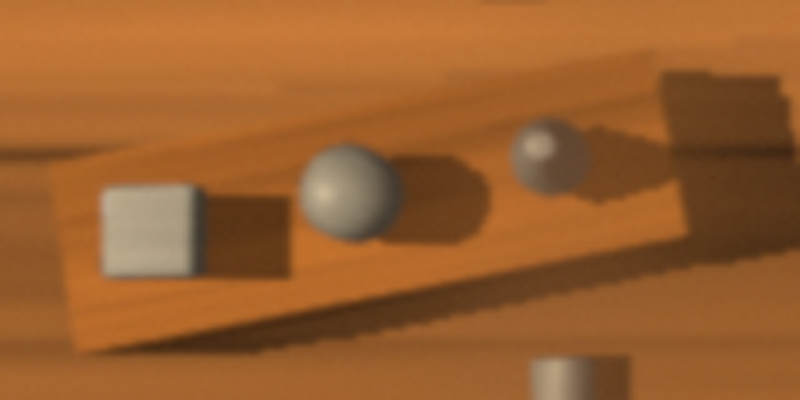

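Run:
```python
from h import *
t=manip.sense(); A=rot(t['tool_rot']); print(A.round(3), 'jaw ang',np.arctan2(A[1,1],A[0,1]))
S=load('top');C=cloud(S)
def circ(S,lo,hi,c,r):
    C=cloud(S);P=C.reshape(-1,3);m=(P[:,2]>lo)&(P[:,2]<hi)&(np.hypot(P[:,0]-c[0],P[:,1]-c[1])<r);return P[m]
from scipy.optimize import least_squares
for n in('top','scene'):
    S=load(n)
    # flange: min enclosing circle of flange top pts
    for nm,lo,hi,c,r in(('flange',.063,.069,(.5265,-.203),.04),('mouth',.096,.103,(.5265,-.203),.025),('dome',.085,.118,(.536,.186),.03)):
        P=circ(S,lo,hi,c,r); cc,rr=cv2.minEnclosingCircle(P[:,:2].astype(np.float32)*1000); print(n,nm,len(P),np.round(cc,1),round(rr,1),P[:,2].max())
        if nm=='dome':
            # sphere/cylinder-ish: fit top cap sphere
            Q=P[P[:,2]>.104]; f=lambda p:np.linalg.norm(Q-p[:3],axis=1)-p[3]
            o=least_squares(f,[.536,.186,.09,.02],loss='soft_l1',f_scale=.001);print('cap',o.x.round(4),abs(o.fun).mean())
```

```text
[[-0.     0.224 -0.975]
 [ 0.002 -0.975 -0.224]
 [-1.    -0.002 -0.   ]] jaw ang -1.3449927367189127
top flange 288 [ 526.  -203.8] 27.4 0.06898943744427022
top mouth 95 [ 525.5 -203.8] 14.7 0.10126299770596947
top dome 319 [535.7 185.5] 17.9 0.11686039690244199
cap [0.5361 0.186  0.0951 0.0204] 0.0006728634397651712
scene flange 150 [ 526.1 -202.9] 27.4 0.06899924307766592
scene mouth 56 [ 525.2 -202.2] 15.6 0.10153545384051499
scene dome 375 [537.1 186.2] 17.3 0.1168805929028286
cap [0.5358 0.186  0.0966 0.0191] 0.0006702742201607747
```

```bash
python3 -m crank '[1,60,60,0,0.15, 1,110,110,0,0.3, 1,160,160,0,0.45, 0.5,210,215,0,0.6, 0.5,260,270,0,0.75, 0.5,310,325,0,0.9, 0.5,350,370,0,0.98, 0.5,386,405,-20,0.98, 0.5,386,405,-75,0.98, 0.5,386,405,-75,0.98]'
python3 - <<'E'
from h import *
s=snap('wrist'); save(s['img'],'w1.png'); t=manip.sense(); print(t['tcp_pos'],t['q'].round(3),t['finger_gap'],t['t'])
A=rot(t['tool_rot']); print(A.round(3))
C=cloud(s);P=C.reshape(-1,3)
for lo,hi,r in((.063,.069,.04),(.096,.103,.025)):
    m=(P[:,2]>lo)&(P[:,2]<hi)&(np.hypot(P[:,0]-.526,P[:,1]+.2035)<r);Q=P[m]; print(len(Q),cv2.minEnclosingCircle(Q[:,:2].astype(np.float32)*1000))
E
```

```text
t: 1.4
tcp_pos: [0.5259, -0.2014, 0.179]
tool_rot: [-0.581, -0.403, 0.582, -0.4]
force: [-1.2, 0.7, 0.0]
finger_gap: 0.501
[ 0.52586435 -0.20056369  0.17737989] [-5.630e-01  5.520e-01  1.661e+00  1.000e-03  9.350e-01 -2.020e-01] 0.5046283747821185 1.45
[[-0.005  0.935 -0.354]
 [ 0.004 -0.354 -0.935]
 [-1.    -0.006 -0.002]]
2035 ((525.6175537109375, -204.058837890625), 27.30222511291504)
970 ((525.9782104492188, -203.92575073242188), 14.521656036376953)
```

View pics/w1.png

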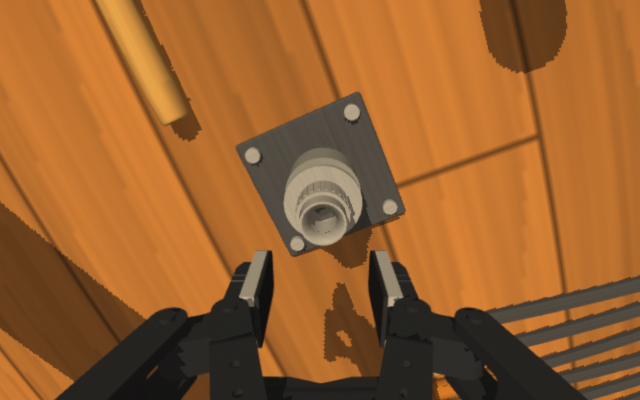

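```bash
python3 -m crank '[0.5,0,0,0,0, 0.5,0,0,0,0, 0.5,0,0,-30,0,0.5,0,0,-30,0,0.5,0,0,-30,0]'
python3 - <<'E'
from h import *
s=snap('wrist'); save(s['img'],'w2.png'); t=manip.sense(); print(t['tcp_pos'],t['finger_gap'],t['t'],t['force'])
p=t['tcp_pos'];A=rot(t['tool_rot']);d=np.array([.526,-.204,0])-p; print('along jaw',d@A[:,1],'perp',d@A[:,2])
P=cloud(s).reshape(-1,3)
for lo,hi,r in((.063,.069,.04),(.096,.103,.025)):
    m=(P[:,2]>lo)&(P[:,2]<hi)&(np.hypot(P[:,0]-.526,P[:,1]+.2035)<r);Q=P[m]; print(len(Q),cv2.minEnclosingCircle(Q[:,:2].astype(np.float32)*1000))
# fingers' points
m=(P[:,2]>.115)&(P[:,2]<.2)&(np.hypot(P[:,0]-p[0],P[:,1]-p[1])<.05);Q=P[m]; l=(Q-p)@A; print(len(Q),'tipx',l[:,0].max(),[ (l[k][:,1].min(),l[k][:,1].max(),l[k][:,0].max()) for k in (l[:,1]>0,l[:,1]<0)])
E
```

```text
t: 2.08
tcp_pos: [0.5261, -0.2053, 0.1526]
tool_rot: [0.583, 0.4, -0.582, 0.401]
force: [-0.2, 0.1, -0.1]
finger_gap: 0.501
[ 0.52640737 -0.20517129  0.15274134] 0.49984871454467955 2.125 [0.38367582 0.16944185 0.6048105 ]
along jaw -0.001180427534348114 perp -0.0010310743812275184
2492 ((525.8321533203125, -203.89010620117188), 27.197481155395508)
1255 ((525.7180786132812, -203.88796997070312), 14.587294578552246)
18830 tipx 0.024213822143939946 [(np.float64(0.00553119484650135), np.float64(0.05004317486667281), np.float64(0.02397231537885642)), (np.float64(-0.049778977519790206), np.float64(-0.0060059911872242236), np.float64(0.024213822143939946))]
```

View pics/w2.png

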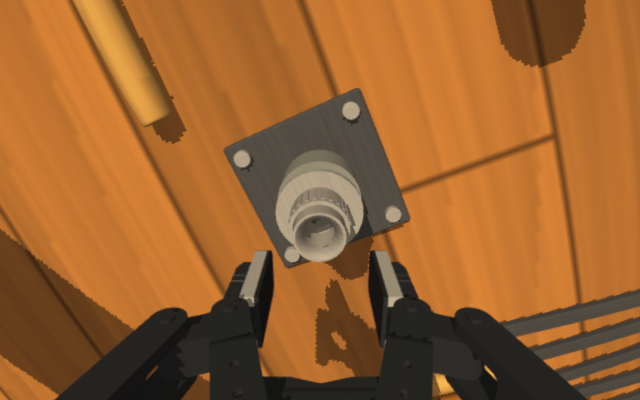

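```bash
python3 -m crank '[0.5,0,1,-20,0, 0.5,0,1,-40,0, 0.5,0,1,-52,0,0.5,0,1,-52,0,0.5,0,1,-52,0]'
python3 - <<'E'
from h import *
s=snap('scene'); crop(s,200,80,330,200,5,'s3.png'); t=manip.sense(); print(t['tcp_pos'],t['finger_gap'],t['t'],t['force'])
E
```

```text
t: 2.75
tcp_pos: [0.5265, -0.2034, 0.1001]
tool_rot: [0.583, 0.4, -0.582, 0.401]
force: [0.2, -0.8, 0.0]
finger_gap: 0.5
[ 0.52649119 -0.20346672  0.1001395 ] 0.4961601870885943 2.8 [ 0.84578961 -0.03753081 -0.49078873]
```

View pics/s3.png

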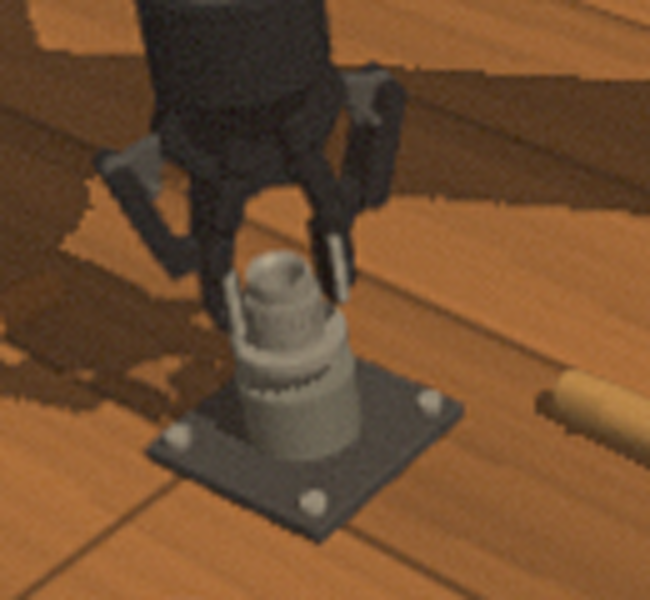

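```bash
for k in 1; do python3 -m crank '[0.5,0,0,-4,0, 0.5,0,0,-7,0, 0.5,0,0,-9,0, 0.5,0,0,-11,0, 0.5,0,0,-13,0]'; done
```

```text
t: 3.42
tcp_pos: [0.5259, -0.2031, 0.0865]
tool_rot: [-0.582, -0.401, 0.582, -0.401]
force: [-0.6, 1.0, 3.7]
finger_gap: 0.5
```

```bash
python3 -m crank '[0.5,0,0,-2,0, 0.5,0,0,-4,0, 0.5,0,0,-6,0, 0.5,0,0,-7,0]'; python3 -m crank '[0.5,0,0,-1,0,0.5,0,0,-1,0]'
python3 - <<'E'
from h import *
s=snap('scene'); crop(s,200,80,330,200,5,'s4.png')
E
```

```text
t: 3.92
tcp_pos: [0.5259, -0.2031, 0.0791]
tool_rot: [-0.582, -0.401, 0.582, -0.401]
force: [-0.0, 1.3, 3.5]
finger_gap: 0.501
t: 4.18
tcp_pos: [0.5259, -0.2031, 0.0783]
tool_rot: [-0.582, -0.401, 0.582, -0.401]
force: [-1.3, 1.1, 3.5]
finger_gap: 0.498
```

View pics/s4.png

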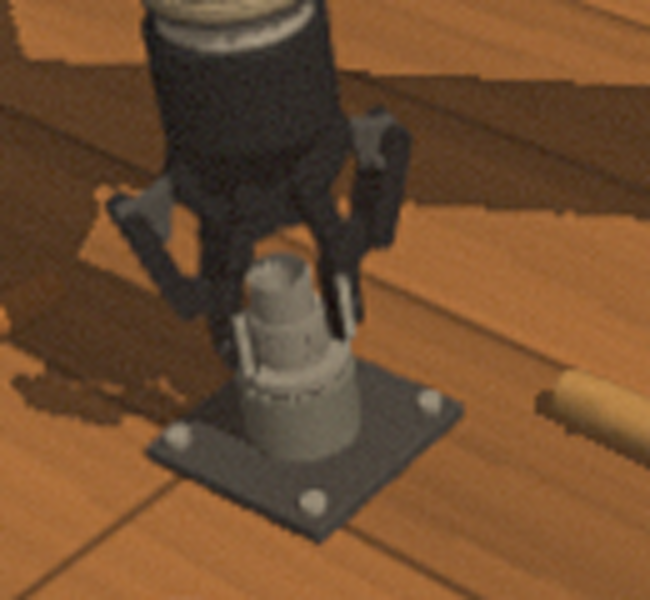

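Sleeve is going down smoothly. I'll continue until the force rises.

```bash
python3 -m crank '[0.5,0,0,-1,0,0.5,0,0,-1,0]';python3 -m crank '[0.5,0,0,-1,0,0.5,0,0,-1,0]';python3 -m crank '[0.5,0,0,-1,0,0.5,0,0,-1,0]'
```

```text
t: 4.47
tcp_pos: [0.526, -0.2031, 0.0782]
tool_rot: [0.582, 0.401, -0.582, 0.401]
force: [-1.8, 1.1, 9.2]
finger_gap: 0.499
t: 4.72
tcp_pos: [0.526, -0.2031, 0.0781]
tool_rot: [0.582, 0.401, -0.582, 0.401]
force: [-4.5, 2.0, 16.0]
finger_gap: 0.5
t: 4.97
tcp_pos: [0.526, -0.2031, 0.078]
tool_rot: [0.582, 0.401, -0.582, 0.401]
force: [-4.5, 1.9, 21.7]
finger_gap: 0.501
```

```bash
python3 -m crank '[0.5,0,0,10,0, 0.5,0,0,30,0, 0.5,0,0,60,0, 0.5,0,0,90,0, 0.5,0,0,115,0, 0.5,0,0,115,0]'
python3 - <<'E'
from h import *
s=snap('scene'); crop(s,200,80,330,200,5,'s5.png')
s=snap('wrist'); P=cloud(s).reshape(-1,3); m=(np.hypot(P[:,0]-.526,P[:,1]+.204)<.026)&(np.hypot(P[:,0]-.526,P[:,1]+.204)>.0195); print(np.histogram(P[m,2],bins=np.arange(.04,.08,.002)))
m=(P[:,2]>.096)&(P[:,2]<.103)&(np.hypot(P[:,0]-.526,P[:,1]+.204)<.025);print(cv2.minEnclosingCircle(P[m,:2].astype(np.float32)*1000))
E
```

```text
t: 5.72
tcp_pos: [0.5272, -0.2039, 0.1918]
tool_rot: [0.583, 0.399, -0.582, 0.403]
force: [0.0, -0.8, -0.5]
finger_gap: 0.498
(array([  0,   0,   7,   1,   0,   0,   0, 347, 815,   7,   0,   0,   0,
         0,   0,   0,   0,   0,   0]), array([0.04 , 0.042, 0.044, 0.046, 0.048, 0.05 , 0.052, 0.054, 0.056,
       0.058, 0.06 , 0.062, 0.064, 0.066, 0.068, 0.07 , 0.072, 0.074,
       0.076, 0.078]))
((525.9110717773438, -204.00680541992188), 14.57644271850586)
```

View pics/s5.png

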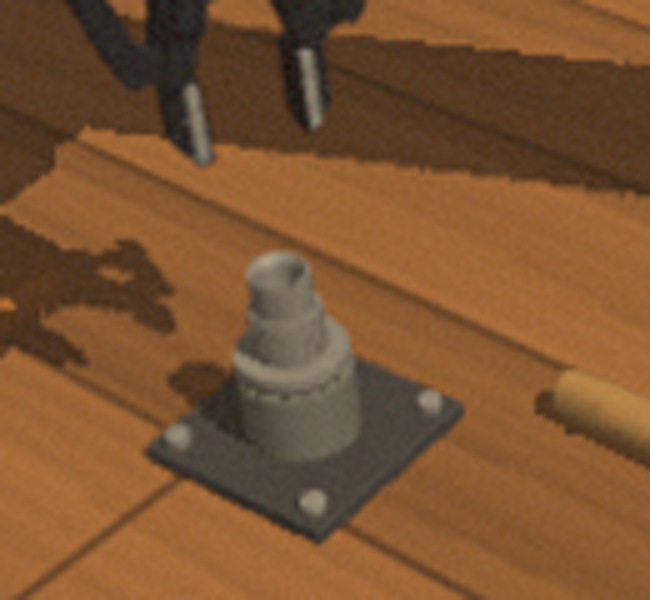

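```bash
python3 -m crank '[0.5,0,60,0,0.1, 0.7,0,120,0,0.2, 1,3,180,0,0.3, 1,5,240,0,0.4, 1,7,300,0,0.5, 1,9,350,0,0.555, 1,9,390,0,0.555, 1,9,390,0,0.555, 1,9,390,0,0.555]'
python3 - <<'E'
from h import *
s=snap('wrist'); save(s['img'],'w6.png'); t=manip.sense(); print(t['tcp_pos'],t['q'].round(2),t['force'],t['t']); A=rot(t['tool_rot']); print('jaw',np.arctan2(A[1,1],A[0,1]))
P=cloud(s).reshape(-1,3); from scipy.optimize import least_squares
m=(P[:,2]>.102)&(P[:,2]<.12)&(np.hypot(P[:,0]-.536,P[:,1]-.186)<.025);Q=P[m]; print(len(Q),cv2.minEnclosingCircle(Q[:,:2].astype(np.float32)*1000),Q[:,2].max())
o=least_squares(lambda p:np.linalg.norm(Q-p[:3],axis=1)-p[3],[.536,.186,.09,.02],loss='soft_l1',f_scale=.001);print(o.x.round(4))
E
```

```text
t: 6.95
tcp_pos: [0.5342, 0.1864, 0.189]
tool_rot: [0.449, 0.546, -0.451, 0.545]
force: [-0.2, -0.6, -0.3]
finger_gap: 1.004
[0.53446338 0.18592139 0.18926576] [ 0.14  0.54  1.65 -0.    0.96 -0.05] [ 0.22074065 -0.08369637  0.34265872] 7.0
jaw 0.18930685781506298
2565 ((535.6928100585938, 185.5010528564453), 17.99660301208496) 0.11616532606079727
[0.5357 0.185  0.0951 0.0204]
```

View pics/w6.png

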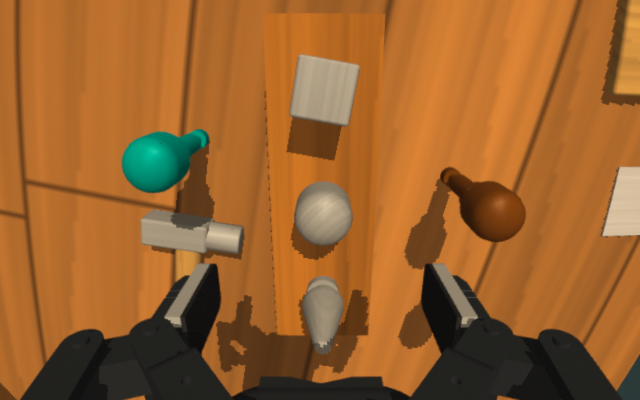

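```bash
python3 -m crank '[1,1,-0.5,-40,0, 1,1,-0.5,-75,0, 1,1,-0.5,-89,0, 1,1,-0.5,-89,0, 0.3,1,-0.5,-89,0, 0.3,1,-0.5,-89,0,0.3,1,-0.5,-89,0,0.3,1,-0.5,-89,0,0.3,1,-0.5,-89,0]' 40
python3 -m crank '[0.3,0,0,0,0,0.3,0,0,3,0,0.3,0,0,10,0,0.3,0,0,30,0,0.3,0,0,30,0]'
python3 - <<'E'
from h import *
s=snap('scene'); crop(s,330,100,500,270,3.5,'s7.png');s=snap('wrist'); save(s['img'],'w7.png'); t=manip.sense(); print(t['tcp_pos'],t['finger_gap'],t['force'],t['t'])
E
```

```text
t: 8.12
tcp_pos: [0.5364, 0.1865, 0.1025]
tool_rot: [0.451, 0.545, -0.45, 0.546]
force: [-1.3, -0.4, 5.6]
finger_gap: 0.408
t: 8.75
tcp_pos: [0.5369, 0.1866, 0.1325]
tool_rot: [0.451, 0.544, -0.449, 0.546]
force: [-0.5, -0.2, -3.1]
finger_gap: 0.405
[0.53570657 0.1863677  0.13111844] 0.4086233904790367 [-0.08033287 -0.32350014 -3.19404813] 8.85
```

View pics/s7.png

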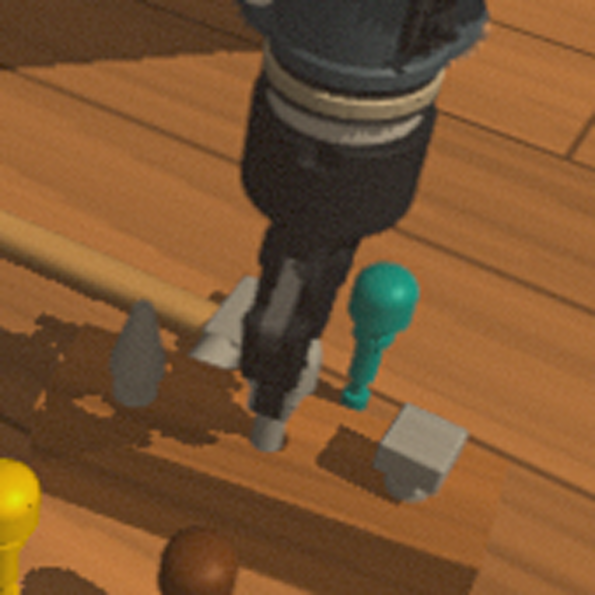

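View pics/w7.png

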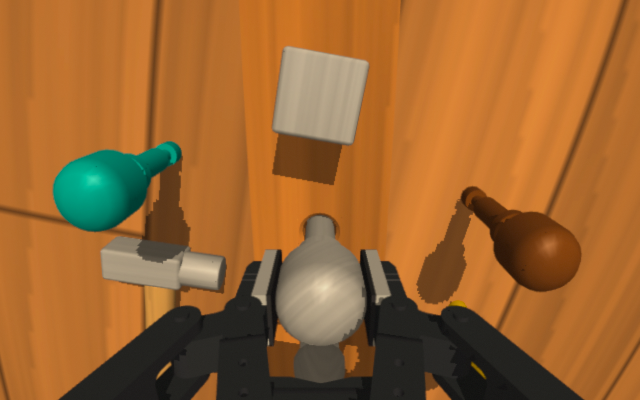

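```bash
python3 -m crank '[0.3,0,0,50,0,0.3,0,0,100,0,0.3,0,0,130,0,0.3,-2,-55,130,0,0.3,-3,-110,130,0,0.3,-4,-165,130,0,0.3,-6,-220,130,0,0.3,-8,-275,130,0,0.3,-9,-330,130,0,0.3,-9,-389,130,0]'
python3 -m crank '[0.3,0,0,-20,0,0.3,0,0,-38,0,0.3,0,0,-38,0,0.3,0,0,-38,0]'
python3 - <<'E'
from h import *
for n in('scene','top','wrist'):
    s=snap(n); 
    if n=='wrist': save(s['img'],'w8.png')
    if n=='scene': crop(s,200,40,340,200,3.75,'s8.png')
    if n=='top': crop(s,400,160,520,260,6,'t8.png')
    P=cloud(s).reshape(-1,3)
    for lo,hi,r in((.130,.142,.03),(.142,.160,.03),(.172,.178,.03),(.096,.103,.03)):
        m=(P[:,2]>lo)&(P[:,2]<hi)&(np.hypot(P[:,0]-.526,P[:,1]+.204)<r);Q=P[m]
        if len(Q)>5: print(n,lo,len(Q),Q.min(0).round(4),Q.max(0).round(4),Q.mean(0).round(4))
t=manip.sense(); print(t['tcp_pos'],t['q'].round(2),t['force'],t['t'],rot(t['tool_rot']).round(4))
E
```

```text
t: 10.1
tcp_pos: [0.5261, -0.2038, 0.2602]
tool_rot: [0.45, 0.546, -0.45, 0.544]
force: [0.7, 0.3, -2.7]
finger_gap: 0.404
t: 10.6
tcp_pos: [0.5271, -0.2025, 0.2233]
tool_rot: [0.45, 0.545, -0.45, 0.545]
force: [0.2, -0.4, -3.0]
finger_gap: 0.406
scene 0.13 41 [ 0.5197 -0.2116  0.1309] [ 0.5357 -0.1947  0.1419] [ 0.5304 -0.1997  0.1365]
scene 0.142 36 [ 0.5226 -0.2077  0.1422] [ 0.5354 -0.1945  0.1596] [ 0.5304 -0.1994  0.1529]
scene 0.172 19 [ 0.5234 -0.2061  0.172 ] [ 0.5367 -0.1933  0.1779] [ 0.5312 -0.1984  0.175 ]
scene 0.096 58 [ 0.5107 -0.2177  0.096 ] [ 0.5397 -0.1878  0.1007] [ 0.5261 -0.2022  0.0983]
top 0.13 40 [ 0.5201 -0.2059  0.1306] [ 0.5347 -0.1951  0.141 ] [ 0.5271 -0.1989  0.1379]
top 0.142 17 [ 0.5205 -0.2027  0.1421] [ 0.5344 -0.1956  0.1596] [ 0.5258 -0.1981  0.1539]
top 0.172 8 [ 0.5213 -0.1993  0.1732] [ 0.5329 -0.1953  0.1776] [ 0.5264 -0.1967  0.175 ]
top 0.096 73 [ 0.5118 -0.2177  0.0961] [ 0.5397 -0.1899  0.1014] [ 0.5242 -0.2009  0.0983]
wrist 0.13 345 [ 0.5198 -0.2069  0.1305] [ 0.5356 -0.195   0.142 ] [ 0.5269 -0.199   0.1382]
wrist 0.142 127 [ 0.5198 -0.2047  0.1422] [ 0.5349 -0.1951  0.16  ] [ 0.5265 -0.1976  0.1563]
wrist 0.172 131 [ 0.5198 -0.2024  0.172 ] [ 0.5346 -0.1952  0.1779] [ 0.5263 -0.197   0.1751]
wrist 0.096 512 [ 0.5117 -0.2168  0.096 ] [ 0.5397 -0.1897  0.1016] [ 0.5245 -0.2009  0.0985]
[ 0.52745784 -0.20257054  0.22408669] [-0.56  0.49  1.62 -0.    1.03 -0.75] [ 0.2140468   0.85671375 -2.88486182] 10.75 [[ 1.400e-03  9.819e-01  1.894e-01]
 [-9.000e-04  1.894e-01 -9.819e-01]
 [-1.000e+00  1.200e-03  1.100e-03]]
```

View pics/s8.png

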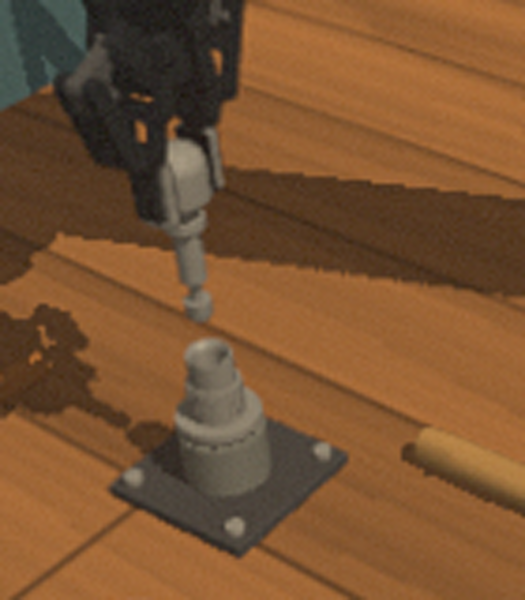

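View pics/w8.png

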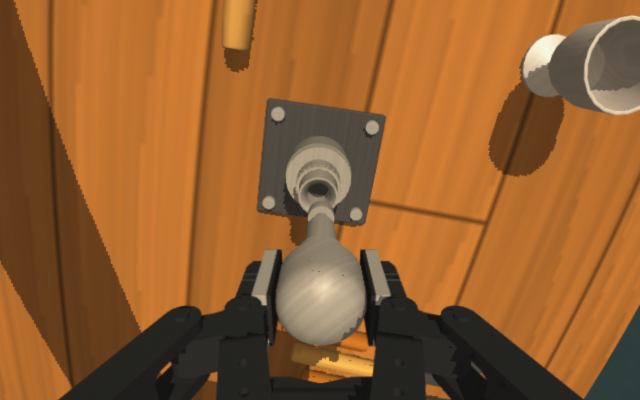

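View pics/t8.png

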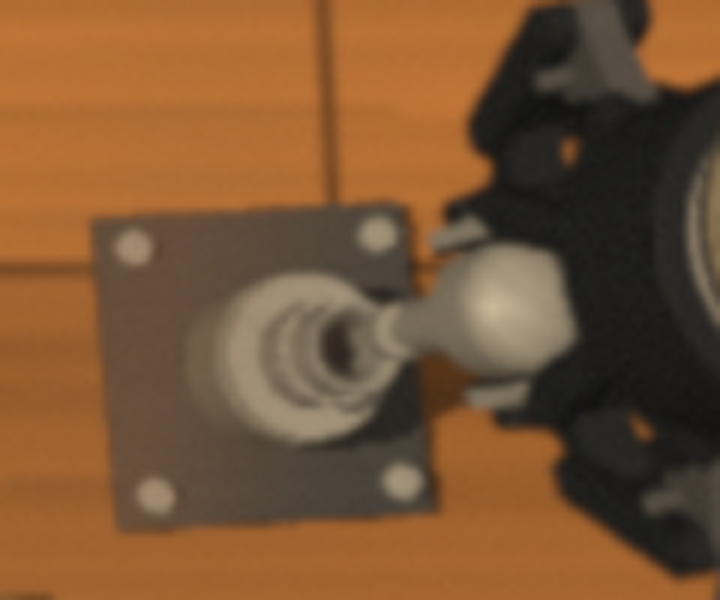

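Run:
```python
from h import *
from scipy.optimize import least_squares
for n in('scene','top','wrist'):
    s=load(n); P=cloud(s).reshape(-1,3)
    for nm,lo,hi,r in(('foot',.1335,.142,8),('shank',.16,.188,8)):
        m=(P[:,2]>lo)&(P[:,2]<hi)&(np.hypot(P[:,0]-.526,P[:,1]+.204)<.018);Q=P[m]
        o=least_squares(lambda p:np.hypot(Q[:,0]-p[0],Q[:,1]-p[1])-.008,[.526,-.203],loss='soft_l1',f_scale=.0007); print(n,nm,len(Q),o.x.round(4))
    m=(P[:,2]>.06)&(P[:,2]<.1)&(np.hypot(P[:,0]-.526,P[:,1]+.204)<.0215);Q=P[m];Q=Q[(Q[:,2]>.086)&(Q[:,2]<.097)]
    rr=np.hypot(Q[:,0]-.526,Q[:,1]+.204);Q=Q[rr>.0125]
    o=least_squares(lambda p:np.hypot(Q[:,0]-p[0],Q[:,1]-p[1])-.014,[.526,-.203],loss='soft_l1',f_scale=.0007);print(n,'tube',len(Q),o.x.round(4))
```

```text
scene foot 31 [ 0.5267 -0.2044]
scene shank 81 [ 0.5276 -0.2036]
scene tube 49 [ 0.5255 -0.2034]
top foot 35 [ 0.5279 -0.205 ]
top shank 37 [ 0.5278 -0.2038]
top tube 38 [ 0.526  -0.2039]
wrist foot 310 [ 0.528 -0.205]
wrist shank 419 [ 0.5277 -0.2037]
wrist tube 139 [ 0.5257 -0.2039]
```

```bash
python3 -m crank '[0.3,-2,0.5,0,0,0.3,-2,0.5,-15,0,0.3,-2,0.5,-25,0,0.3,-2,0.5,-25,0,0.3,-2,0.5,-25,0]'
python3 - <<'E'
from h import *
from scipy.optimize import least_squares
t=manip.sense(); print(t['tcp_pos'])
for n in('scene','top','wrist'):
    s=snap(n); P=cloud(s).reshape(-1,3)
    if n=='scene': crop(s,200,40,340,200,3.75,'s9.png')
    m=(P[:,2]>.137)&(P[:,2]<.163)&(np.hypot(P[:,0]-.526,P[:,1]+.204)<.018);Q=P[m]
    o=least_squares(lambda p:np.hypot(Q[:,0]-p[0],Q[:,1]-p[1])-.008,[.526,-.203],loss='soft_l1',f_scale=.0007); print(n,len(Q),o.x.round(4))
    m=(P[:,2]>.103)&(P[:,2]<.12)&(np.hypot(P[:,0]-.526,P[:,1]+.204)<.018);Q=P[m]
    o=least_squares(lambda p:np.hypot(Q[:,0]-p[0],Q[:,1]-p[1])-.008,[.526,-.203],loss='soft_l1',f_scale=.0007); print(n,len(Q),o.x.round(4),Q[:,2].min())
E
```

```text
t: 11.38
tcp_pos: [0.5251, -0.2022, 0.1981]
tool_rot: [0.45, 0.545, -0.45, 0.545]
force: [1.2, -0.1, -2.9]
finger_gap: 0.401
[ 0.52505372 -0.20215444  0.19809022]
scene 72 [ 0.5257 -0.2031]
scene 44 [ 0.5251 -0.2045] 0.10383024535248342
top 28 [ 0.5258 -0.2033]
top 42 [ 0.5257 -0.2043] 0.10496595420979649
wrist 381 [ 0.5255 -0.2034]
wrist 354 [ 0.5257 -0.2044] 0.10459394555187032
```

View pics/s9.png

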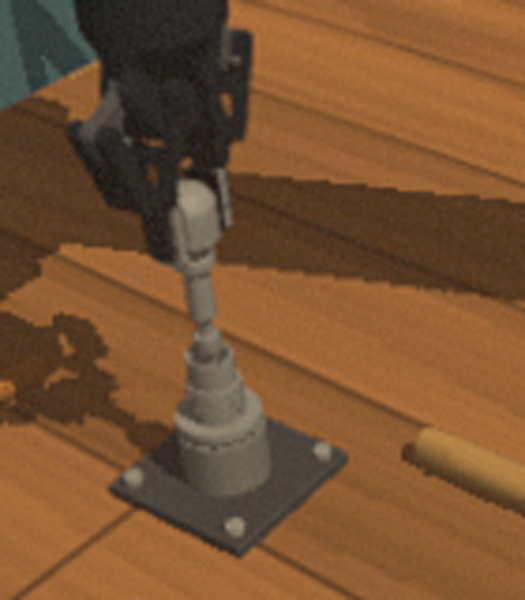

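```bash
python3 -m crank '[0.3,0,0,-2,0,0.3,0,0,-4,0,0.3,0,0,-6,0,0.3,0,0,-8,0]';python3 -m crank '[0.3,0,0,-1.5,0,0.3,0,0,-3,0,0.3,0,0,-3,0]'
```

```text
t: 12.02
tcp_pos: [0.5249, -0.2021, 0.1901]
tool_rot: [0.45, 0.545, -0.45, 0.545]
force: [0.7, 0.6, -2.6]
finger_gap: 0.405
t: 12.4
tcp_pos: [0.525, -0.2022, 0.1872]
tool_rot: [0.45, 0.545, -0.45, 0.545]
force: [-0.2, -0.1, -3.0]
finger_gap: 0.405
```

```bash
for i in 1; do python3 -m crank '[0.3,0,0,-1,0,0.3,0,0,-2,0,0.3,0,0,-3,0]';python3 -m crank '[0.3,0,0,-1,0,0.3,0,0,-2,0,0.3,0,0,-3,0]'; python3 -m crank '[0.3,0,0,-1,0,0.3,0,0,-2,0,0.3,0,0,-3,0]';  done | grep -v rot
```

```text
t: 12.78
tcp_pos: [0.525, -0.2022, 0.1843]
force: [0.3, 0.5, -2.3]
finger_gap: 0.408
t: 13.15
tcp_pos: [0.525, -0.2021, 0.1813]
force: [0.2, 0.1, -2.7]
finger_gap: 0.401
t: 13.52
tcp_pos: [0.525, -0.2021, 0.1783]
force: [0.8, -0.4, -1.5]
finger_gap: 0.404
```

```bash
for i in 1; do python3 -m crank '[0.3,0,0,-1,0,0.3,0,0,-2,0]';python3 -m crank '[0.3,0,0,-1,0,0.3,0,0,-2,0]'; python3 -m crank '[0.3,0,0,-1,0,0.3,0,0,-2,0]';  done | grep -v rot
python3 - <<'E'
from h import *
s=snap('scene'); crop(s,200,60,330,200,4,'s10.png')
E
```

```text
t: 13.78
tcp_pos: [0.525, -0.2021, 0.1763]
force: [-0.7, -0.2, -2.2]
finger_gap: 0.404
t: 14.02
tcp_pos: [0.525, -0.2021, 0.1743]
force: [0.7, -0.1, -2.2]
finger_gap: 0.403
t: 14.28
tcp_pos: [0.5252, -0.2024, 0.1731]
force: [-1.0, -1.0, 4.4]
finger_gap: 0.402
```

View pics/s10.png

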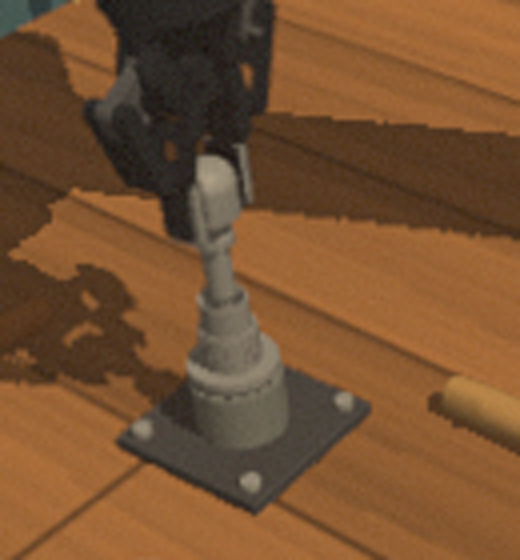

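```bash
for i in 1 ; do python3 -m crank '[0.3,0,0,-1,0,0.3,0,0,-2,0]';python3 -m crank '[0.3,0,0,-1,0,0.3,0,0,-2,0]'; python3 -m crank '[0.3,0,0,-1,0,0.3,0,0,-2,0]'; python3 -m crank '[0.3,0,0,-1,0,0.3,0,0,-2,0]';  done | grep -v rot
```

```text
t: 14.58
tcp_pos: [0.5252, -0.2023, 0.1707]
force: [0.1, 0.1, 4.6]
finger_gap: 0.399
t: 14.82
tcp_pos: [0.5251, -0.2023, 0.1684]
force: [-0.4, -0.6, 4.6]
finger_gap: 0.406
t: 15.08
tcp_pos: [0.5251, -0.2022, 0.1663]
force: [1.0, -0.8, 6.2]
finger_gap: 0.407
t: 15.32
tcp_pos: [0.5251, -0.2022, 0.1643]
force: [-0.2, -0.3, 5.4]
finger_gap: 0.401
```

```bash
for i in 1 ; do python3 -m crank '[0.3,0,0,-1,0,0.3,0,0,-2,0]';python3 -m crank '[0.3,0,0,-1,0,0.3,0,0,-2,0]'; python3 -m crank '[0.3,0,0,-0.5,0,0.3,0,0,-1,0]'; python3 -m crank '[0.3,0,0,-0.5,0,0.3,0,0,-1,0]';  done | grep -v rot
```

```text
t: 15.58
tcp_pos: [0.5251, -0.2023, 0.1624]
force: [-0.4, -0.2, 5.4]
finger_gap: 0.406
t: 15.82
tcp_pos: [0.5252, -0.2024, 0.1604]
force: [-0.1, -1.5, 5.5]
finger_gap: 0.405
t: 16.08
tcp_pos: [0.5251, -0.2024, 0.1595]
force: [-0.9, -0.9, 5.6]
finger_gap: 0.404
t: 16.32
tcp_pos: [0.5252, -0.2024, 0.1586]
force: [-0.7, -1.4, 6.1]
finger_gap: 0.403
```

```bash
cat > fl.py <<'E'
from h import *
s=snap('scene');P=cloud(s).reshape(-1,3);r=np.hypot(P[:,0]-.526,P[:,1]+.204)
m=(r<.026)&(r>.02)&(P[:,2]>.045)&(P[:,2]<.08);print('flange z p80',np.percentile(P[m,2],80).round(4),m.sum())
E
for i in 1 ; do python3 -m crank '[0.3,0,0,-0.5,0,0.3,0,0,-1,0]';python3 -m crank '[0.3,0,0,-0.5,0,0.3,0,0,-1,0]';python3 fl.py;  python3 -m crank '[0.3,0,0,-0.5,0,0.3,0,0,-1,0]'; python3 fl.py; done | grep -v rot
```

```text
t: 16.58
tcp_pos: [0.5252, -0.2024, 0.1576]
force: [-0.5, -0.7, 6.2]
finger_gap: 0.404
t: 16.82
tcp_pos: [0.5252, -0.2024, 0.1566]
force: [-1.3, -1.4, 6.6]
finger_gap: 0.405
flange z p80 0.058 118
t: 17.12
tcp_pos: [0.5252, -0.2024, 0.1556]
force: [-1.3, -1.0, 6.3]
finger_gap: 0.405
flange z p80 0.0579 116
```

```bash
for i in 1 ; do python3 -m crank '[0.3,0,0,-0.5,0,0.3,0,0,-1,0]';python3 fl.py;python3 -m crank '[0.3,0,0,-0.5,0,0.3,0,0,-1,0]';python3 fl.py;   done | grep -v rot
```

```text
t: 17.42
tcp_pos: [0.5252, -0.2024, 0.1546]
force: [-0.7, -0.8, 7.1]
finger_gap: 0.398
flange z p80 0.058 123
t: 17.73
tcp_pos: [0.5252, -0.2024, 0.1537]
force: [0.4, -1.4, 6.9]
finger_gap: 0.405
flange z p80 0.0581 122
```

```bash
for i in 1 ; do python3 -m crank '[0.3,0,0,-0.5,0,0.3,0,0,-1,0]';python3 fl.py;   done | grep -v rot
```

```text
t: 18.02
tcp_pos: [0.5252, -0.2024, 0.1527]
force: [-0.6, -1.6, 6.8]
finger_gap: 0.404
flange z p80 0.0582 112
```

```bash
for i in 1 ; do python3 -m crank '[0.3,0,0,-0.5,0,0.3,0,0,-1,0]';python3 fl.py;   done | grep -v rot
```

```text
t: 18.32
tcp_pos: [0.5252, -0.2024, 0.1517]
force: [-0.6, -0.6, 6.9]
finger_gap: 0.406
flange z p80 0.0584 116
```

```bash
for i in 1 ; do python3 -m crank '[0.3,0,0,-0.5,0,0.3,0,0,-1,0]';python3 fl.py;   done | grep -v rot
```

```text
t: 18.62
tcp_pos: [0.5252, -0.2024, 0.1507]
force: [-0.5, -0.1, 6.4]
finger_gap: 0.403
flange z p80 0.0581 119
```

```bash
for i in 1 ; do python3 -m crank '[0.3,0,0,-0.5,0,0.3,0,0,-1,0]';python3 fl.py;   done | grep -v rot
```

```text
t: 18.92
tcp_pos: [0.5252, -0.2024, 0.1497]
force: [-1.2, -1.0, 6.7]
finger_gap: 0.404
flange z p80 0.0583 117
```

```bash
for i in 1 ; do python3 -m crank '[0.3,0,0,-0.5,0,0.3,0,0,-1,0]';python3 fl.py;   done | grep -v rot
```

```text
t: 19.23
tcp_pos: [0.5252, -0.2024, 0.1487]
force: [0.2, -0.7, 7.6]
finger_gap: 0.4
flange z p80 0.0586 127
```

```bash
for i in 1 ; do python3 -m crank '[0.3,0,0,-0.5,0,0.3,0,0,-1,0]';python3 fl.py;   done | grep -v rot
```

```text
t: 19.52
tcp_pos: [0.5251, -0.2022, 0.1473]
force: [0.6, -0.5, 5.7]
finger_gap: 0.408
flange z p80 0.0666 136
```

```bash
for i in 1 ; do python3 -m crank '[0.3,0,0,-0.5,0,0.3,0,0,-0.8,0]';python3 fl.py;   done | grep -v rot
python3 - <<'E'
from h import *
s=load('scene'); crop(s,200,60,330,200,4,'s11.png')
E
```

```text
t: 19.82
tcp_pos: [0.5251, -0.2022, 0.1465]
force: [1.3, -0.2, 5.2]
finger_gap: 0.401
flange z p80 0.066 131
```

View pics/s11.png

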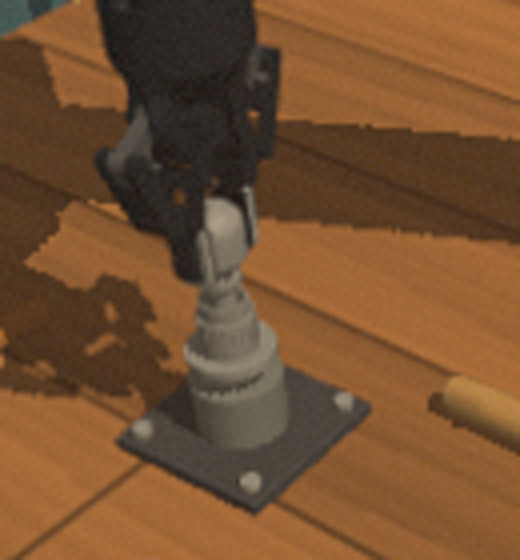

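The sleeve sprang up at about 46 mm depth (the flange went from 0.058 to 0.066). I'll release and rise.

```bash
python3 -m crank '[0.5,0,0,0,0,0.7,0,0,0,0,0.8,0,0,0,0,0.8,0,0,0,0,0.8,0,0,10,0,0.8,0,0,40,0,0.8,0,0,80,0,0.8,0,0,120,0,0.8,0,0,120,0]'
python3 fl.py
python3 - <<'E'
from h import *
from scipy.optimize import least_squares
s=load('scene'); crop(s,200,60,330,200,4,'s12.png'); save(s['img'],'s12full.png')
P=cloud(s).reshape(-1,3);Q=P[(np.hypot(P[:,0]-.526,P[:,1]+.204)<.03)&(P[:,2]>.11)]; print('stake top z',Q[:,2].max())
w=snap('top');P=cloud(w).reshape(-1,3);Q=P[(np.hypot(P[:,0]-.526,P[:,1]+.204)<.03)&(P[:,2]>.145)&(P[:,2]<.165)]; print(len(Q), Q[:,2].max(),cv2.minEnclosingCircle(Q[:,:2].astype(np.float32)*1000))
save(w['img'],'t12.png'); t=manip.sense(); print(t['t'],t['force'],t['tcp_pos'])
E
```

```text
t: 21.0
tcp_pos: [0.5269, -0.2032, 0.2708]
tool_rot: [0.451, 0.542, -0.45, 0.548]
force: [0.4, -0.2, -0.3]
finger_gap: 0.801
flange z p80 0.0662 142
stake top z 0.3712575475380284
352 0.16141980456977556 ((525.4253540039062, -203.08157348632812), 18.03602409362793)
21.1 [ 0.44951342  0.31669958 -0.39776552] [ 0.52478817 -0.20198229  0.26715114]
```

View pics/s12.png

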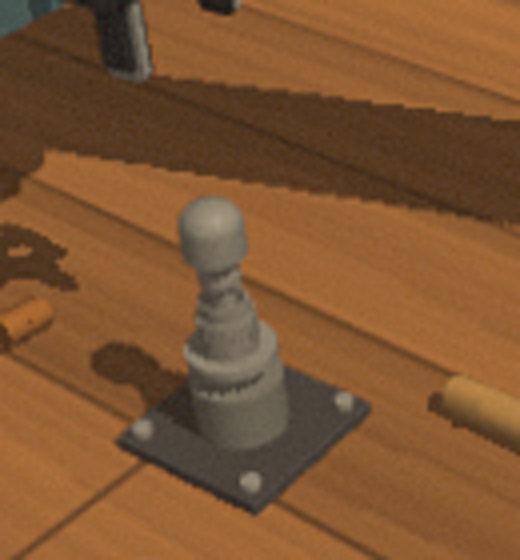

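View pics/t12.png

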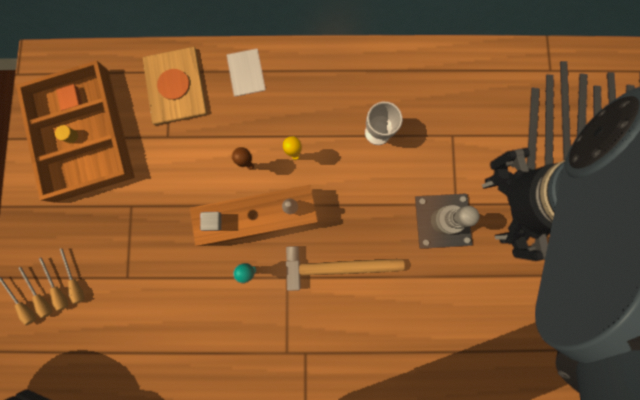

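The stake stands locked: sleeve up, top at 0.161 m so the foot is about 46 mm down. The other pieces are at the same pixels as before: flat (209,221), cone (288,206), goblet (383,122), hammer (292,268).

```bash
python3 -m crank '[0.8,0,0,0,0,0.8,0,0,0,0,0.8,0,0,0,0]'; python3 fl.py; python3 -c "
from station import workorder; print(workorder.sign_off())"
```

```text
t: 21.48
tcp_pos: [0.5247, -0.202, 0.2657]
tool_rot: [0.45, 0.546, -0.45, 0.545]
force: [0.7, 0.2, -0.4]
finger_gap: 0.797
flange z p80 0.0661 128
the job is handed in; nothing more can be done
None
```

The dome-headed stake is standing locked in the holder, and I handed the job in at about 21.5 s; sign-off reports no verdict.

- **Sleeve:** I drew it down to its stop, pressing with up to about 22 N. Let go, it stayed back, with the flange at about 0.056 m against 0.066 m when up.
- **Stake:** I took the grey dome from the rack's middle hole, met the ejector about 20 mm down, and pressed on in 1 mm steps. The sleeve sprang up with the foot about 46 mm below the mouth. The wrist read at most 7.6 N while pressing, about 10 N allowing for the stake's weight.
- **Last checks:**
  - The flange is back at 0.066 m.
  - The stake's top is at 0.161 m and its head is within about 1 mm of the bore axis.
  - The gripper is clear, with wrist force near zero.
  - The flat and cone stakes, the goblet and the hammer look unmoved in the top picture.
- **Failed or disagreeing checks:**
  - My scene-camera check of the stake's top gave a false 0.371 m because it caught the gripper, so I used the top camera's reading.
  - While carried, the stake tilted about 0.03 rad in the grip. I did not measure the tilt after release, but it looks upright in the pictures.

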